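Lock the model holder's bar with its linchpin

TASK

Take the linchpin (the pin with the wire ring) out of the wooden rack and push it down through the slot of the model holder and the hole in the bar below, which you have to find by feel along the slot, until its shoulder is fully home on the channel. Then swing its ring over past the bar's free end and press it down until it has snapped under the spring catch, and let go. Be gentle: never bear on the holder with more than about 20 N, and leave everything else on the bench where it is.

Things in the scene. Friction and masses are not known exactly. Their poses are not given: they have to be found in the camera images.
- linchpin: steel linchpin standing in one hole of the rack. Origin: centre of its shoulder's underside; z up. Below: round stem 10 mm diameter, 40 mm long, last 3 mm tapering to an 8.2 mm flat tip. Above: shoulder 18 mm diameter, 4 mm high, then a square grip 12 x 12 mm up to 42 mm. Its wire ring leans to +x and closes to -x. About 0.1 kg
- pin_grip (a point): on the pin's axis 34 mm above its origin: where to grip, fingers on the grip's +y and -y faces, inside the ring's legs (71 mm apart) and above the ring's axle (fingertips not lower than 14 mm above the pin's origin)
- pin_tip (a point): lower end of the pin's stem, 40 mm below its origin
- pin_hinge (a point): hinge of the ring on the pin's axis, 10 mm above the pin's origin; the axle is a 5 mm wire along the pin's y, out to 40 mm either side
- ring (a joint): ring angle. 0: level to the pin's +x; pi/2: up; pi: level to its -x; 3.82: closed, 39 degrees below level, resting on the bar's lip. Starts 0.8 to 1.0; stays where left (0.025 Nm friction). Ring: U of 5 mm wire, crossbar 54 mm from the hinge. With the pin home the crossbar meets the spring catch at about 3.45 and has snapped under it beyond 3.72; that takes about 4 to 9 N down on the tab
- tab (a point): on the ring's tab, 67 mm from the hinge. The tab is flat, 18 mm wide, 4 mm thick, on the middle of the crossbar, its outer edge 74 mm from the hinge
- stand: model holder, fixed: wooden base, 40 mm wide aluminium channel along its x, upper face at 95 mm, front edge 23 mm to -x of the origin. In it a 24 mm square steel bar, a grey model chassis at its +x end, its free end to -x. Origin: underside of the base below the slot's centre. Pin home: shoulder flat on the upper face (its origin 95 mm up), its -x to the bar's free end (stand's -x)
- slot (a point): centre of the slot in the channel's upper face, at face height. Slot 35.6 mm along the stand's x, 11.6 mm wide, plate 4 mm thick. The bar's top is 4.5 mm below the face. The bar's upright through hole (11.3 mm, 0.8 mm chamfer, mid-width) is under the slot, 4 to 12 mm along x from its centre, not measured: look for it or feel along the slot with the pin's tip. The bar is clamped stiffly
- stand_rear (a point): on the channel's upper face, 60 mm to the stand's +x of the slot's centre. In the bar's hole a spring ball grips the stem from 12 mm below the bar's top on: about 5 to 9 N to push the pin past; it then stays. The bar's free end lies 37 mm to -x of its hole; on that end face a spring catch, a 12 mm ball, sticks out to 50 mm from the hole, its centre 11 mm below the channel's upper face; below it two 4 mm lips stop the ring
- rack: pine block, fixed, 50 x 170 x 52 mm tall, with two 12 mm holes, 46 mm deep, 55 mm either side of its middle along its y. Origin: centre of the underside
- plain_pin: a plain steel pin with a round head and no ring, standing in the other hole of the rack; not needed. Leave it alone. Origin: underside of its shoulder
- paint_jar: small glass paint jar, 44 mm wide, 42 mm tall. Leave it alone. Origin: centre of the underside
- dark_jar: amber glass jar, 52 mm wide, 55 mm tall. Leave it alone. Origin: centre of the underside
- decal_bottle: small bottle, 32 mm wide, 75 mm tall. Leave it alone. Origin: centre of the underside
- thinner: bottle with a black cap, 48 mm wide, 120 mm tall. Leave it alone. Origin: centre of the underside
- tape: roll of masking tape lying flat, 76 mm wide, 14 mm tall. Leave it alone. Origin: centre of the underside
- matchbox: match box, 36 x 53 x 15 mm. Leave it alone. Origin: centre of the underside

How it is judged:
By the outcome, as a careful person would: the job done as asked, in the order asked, and still so for the second after the job is handed in, with the robot touching nothing.
It also fails if it takes over 67 s, if anything falls off the work surface, if the arm or the gripper's body presses on something with over 40 N, if the wrist force passes 120 N, or if a joint passes its speed limit or range.

ROBOT

A 7-joint arm with a two-finger parallel gripper is mounted at the origin on the work surface. World frame = base frame: x ahead of the robot, y to its left, z up, the work surface at z = 0. Lengths are in m, angles in rad, forces in N, time in s.
With the tool pointing down it reaches from about 0.425 to 0.825 m from the base axis. Payload 3.6 kg.
Tool frame: the origin (TCP) lies at the very end of the fingers, on their centre line; the grasp point (between the pads) lies 19 mm behind it; x points along the fingers, y is the direction in which the jaws open and shut, and the axes are right-handed (so a half turn about x gives the same grasp; the last joint's range is limited). The gripper opens to 85 mm and grips with 20 to 120 N. Pads are 22 mm wide; open, the fingers measure 114 mm over their backs; the gripper's body (76 mm by 85 mm) begins 54 mm behind the grasp point. The pads swing forward as they close: fully open they stand 13 mm farther back than shut.
Start: joints at [-1.129, 0.615, -0.013, 1.423, 0.008, 1.103, -0.04], TCP at [0.294, 0.58, 0.209] pointing down, gripper open.
Joint ranges: [-3.12, 3.12], [-0.3, 2.06], [-1.34, 1.32], [0.26, 2.42], [-1.36, 4.5], [0.01, 1.98], [-2.84, 2.84]. Speed limits (rad/s): [2.79, 2.79, 3.14, 3.14, 3.14, 3.14, 3.14].

INTERFACE

Orientations are given as a unit quaternion [w, x, y, z].
In Python, from rig import monitor, optics, ctrl gives the robot as it stands.
- The arm moves only by the tool carry_out, never from a script. Its argument "commands" is a list of rows, each an object with "delta_pos": the shift along the tool's x, y, z in units of 25 mm (1.0 is 25 mm), a list of three; "yaw": the turn about the tool's x in units of 6 degrees (1.0 is 6 degrees). In form: [{"delta_pos": [dx, dy, dz], "yaw": yaw}, ...]. A call has 1 to 12 rows; each row shifts and turns the commanded pose from where the row before left it, along the tool's axes as they then stand; what a row does not reach is not made up. A row lasts 1/12 s, in which the tool goes at most 41.7 mm and 7.16 degrees, less where a joint would pass 70% of its speed; a pose out of reach is approached as far as the arm can. A call is refused whole if a number of a shift passes 1 or a number of a turn 1, either way. A call with a gripper value outside its range is refused whole. "claw" is the finger opening in mm, from 0 to 85.4, set as the call begins (left out, the last holds). The fingers move at their own pace and stop on an object; "squeeze" is the grip in N (left out, the last holds). Time passes only in rows, so rows that do not move let the fingers close. It gives the time, the measured TCP pose, the force and the opening at its end, in the units of the state.
- monitor.observe(): the state, without advancing time (a new reading comes with each control period).
- optics.read_camera(name): name is "scene" or "top"; returns the picture (420x560x3 uint8, red, green, blue); there is no depth.
- optics.camera_params(name): a dict with "fx", "fy", "cx", "cy" (pixels), "k1" (the pictures are not rectified: a ray, as slopes to the right and down, at radius r is drawn at 1 + k1 r^2 times it, then the intrinsics apply), "cam_to_world" (4x4, takes a point from camera to world coordinates). Camera axes: x right, y down, z forward; pixel columns grow to the right and rows downward; lengths in m; the calibration is good to about 2 mm. A picture is of the moment at which its call begins. camera_params takes no time and is no camera call.
- ctrl.job_done(): hands the job in, once; it reports no verdict.
The state is a dict: "clock": time; "joint_pos": joint angles; "joint_velocities": joint speeds; "effort": joint torques, N m; "tcp_pos": TCP position; "orientation": TCP orientation; "wrist_force": force on the tool from outside, world axes, zero at the start; "wrist_torque": the same for the moment, N m; "grip_width": finger opening in m.
Only numpy, scipy, OpenCV 4.12 (cv2) and the standard library are available. Lean on these libraries where they do the work, as an engineer would, in place of code of your own. Each camera call takes 0.05 s, during which the arm holds its last target. There are 200 camera calls.

## Working session

There is one attempt and no reset: what is moved stays moved. The work goes in short steps, Python scripts to look and compute and a tool call to move; the robot and the scene stay as the last step left them, time stands still between calls to the robot, and variables do not carry over. Pictures are saved under pics/ and viewed, about 8 in all and at most 12, crops included, and the job is handed in when it is done.

Besides the shell and the picture viewer there is one more tool, called after "Request:" as name([rows], argument=value, ...), one row to a line, values as JSON. carry_out: Moves the arm, as the interface text tells. Its arguments: {"type":"object","properties":{"commands":{"type":"array","items":{"type":"object","properties":{"delta_pos":{"type":"array","items":{"type":"number"}},"yaw":{"type":"number"}}}},"claw":{"type":"number"},"squeeze":{"type":"number"}},"required":["commands"]}

```bash
ls; mkdir -p pics
cat > h.py <<'E'
import numpy as np, cv2
from rig import monitor, optics, ctrl
def P(n): return optics.camera_params(n)
def ray(n,u,v):
    p=P(n); d=np.array([(u-p['cx'])/p['fx'],(v-p['cy'])/p['fy']]); s=d.copy()
    for _ in range(20): s=d/(1+p['k1']*(s@s))
    T=np.array(p['cam_to_world']); return T[:3,3],T[:3,:3]@np.array([*s,1])
def onz(n,u,v,z):
    o,d=ray(n,u,v); return o+d*(z-o[2])/d[2]
def tri(n1,p1,n2,p2):
    A=[];b=[]
    M=np.zeros((3,3));r=np.zeros(3)
    L=[ray(n1,*p1),ray(n2,*p2)]
    for o,d in L:
        d=d/np.linalg.norm(d);Q=np.eye(3)-np.outer(d,d);M+=Q;r+=Q@o
    x=np.linalg.solve(M,r)
    return x,[float(np.linalg.norm(np.cross(x-o,d/np.linalg.norm(d)))) for o,d in L]
def proj(n,X):
    p=P(n);T=np.array(p['cam_to_world']);c=T[:3,:3].T@(np.array(X)-T[:3,3]);s=c[:2]/c[2];s=s*(1+p['k1']*(s@s))
    return p['fx']*s[0]+p['cx'],p['fy']*s[1]+p['cy']
def snap(n,f):
    im=optics.read_camera(n);cv2.imwrite('pics/'+f,im[:,:,::-1]);return im
E
python3 - <<'E'
from h import *
a=snap('scene','s0.png');b=snap('top','t0.png')
for n in('scene','top'):
    p=P(n);print(n,p['fx'],p['k1'],np.round(p['cam_to_world'],3).tolist())
s=monitor.observe();print(s)
E
```

```text
pics
scene 496.92601431740417 0.002526274618094725 [[0.501, 0.639, -0.583, 1.013], [0.865, -0.367, 0.342, -0.356], [0.004, -0.676, -0.737, 0.685], [0.0, 0.0, 0.0, 1.0]]
top 537.6211245671429 -0.0774596845531176 [[-0.022, -0.999, 0.048, 0.501], [-0.999, 0.023, 0.026, -0.11], [-0.027, -0.047, -0.999, 1.046], [0.0, 0.0, 0.0, 1.0]]
{'clock': 0.1, 'joint_pos': array([-1.12849825,  0.61582119, -0.01263745,  1.42475804,  0.00811064,
        1.10339834, -0.04039975]), 'joint_velocities': array([-0.00139333, -0.00021113, -0.00040222, -0.002191  ,  0.00129815,
       -0.00228233,  0.0010544 ]), 'effort': array([ 1.44378620e-03, -4.70382965e+01,  2.60121273e-01, -1.71570361e+01,
        1.00779280e-02,  5.93053177e-03, -1.42049998e-05]), 'tcp_pos': array([0.29332435, 0.57921473, 0.20764842]), 'orientation': array([ 0.68759461,  0.16339623,  0.68795948, -0.1650063 ]), 'wrist_force': array([-0.05738225, -0.01405435,  0.38656757]), 'wrist_torque': array([ 0.00359691, -0.04895558,  0.01999454]), 'grip_width': 0.08524191962543938}
```

View pics/s0.png

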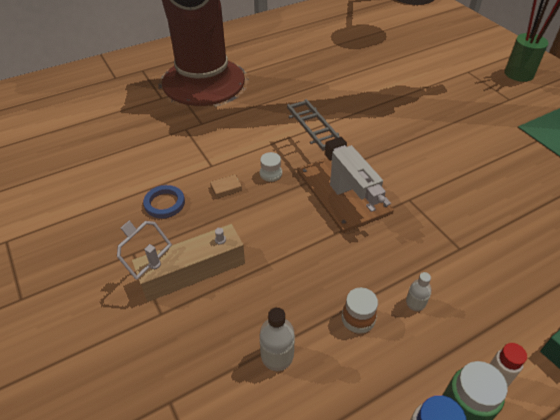

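View pics/t0.png

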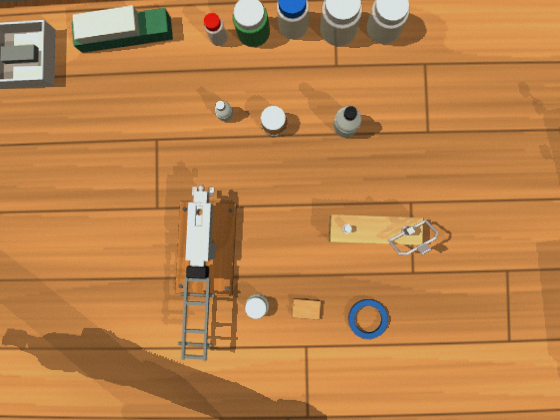

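The scene view shows the pin at (152,255) with its ring tab up-left at (130,229), and the stand's channel from (340,150) to (380,200). In the top view the pin is at about (410,230), the slot at about (200,215), and the free end points up, toward world +x. Next I'll view enlarged crops.

Run:
```python
import cv2,numpy as np
t=cv2.imread('pics/t0.png');s=cv2.imread('pics/s0.png')
a=cv2.resize(t[180:290,170:250],None,fx=5,fy=5,interpolation=cv2.INTER_CUBIC)
b=cv2.resize(t[205:265,370:450],None,fx=5,fy=5,interpolation=cv2.INTER_CUBIC)
o=np.zeros((550,800,3),np.uint8);o[:,:400]=a;o[:300,400:]=b
cv2.imwrite('pics/t0c.png',o)
a=cv2.resize(s[135:225,320:400],None,fx=5,fy=5,interpolation=cv2.INTER_CUBIC)
b=cv2.resize(s[210:300,110:190],None,fx=5,fy=5,interpolation=cv2.INTER_CUBIC)
cv2.imwrite('pics/s0c.png',np.hstack([a,b]))
```

```text
(no output)
```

View pics/t0c.png

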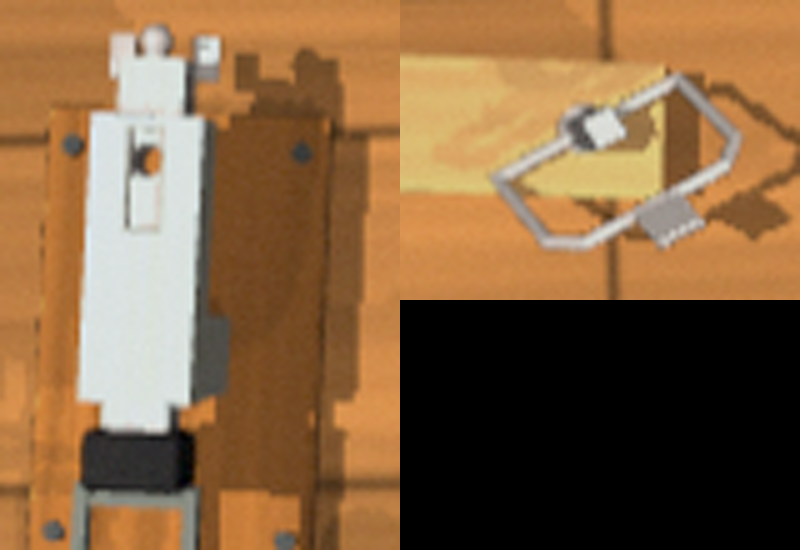

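View pics/s0c.png

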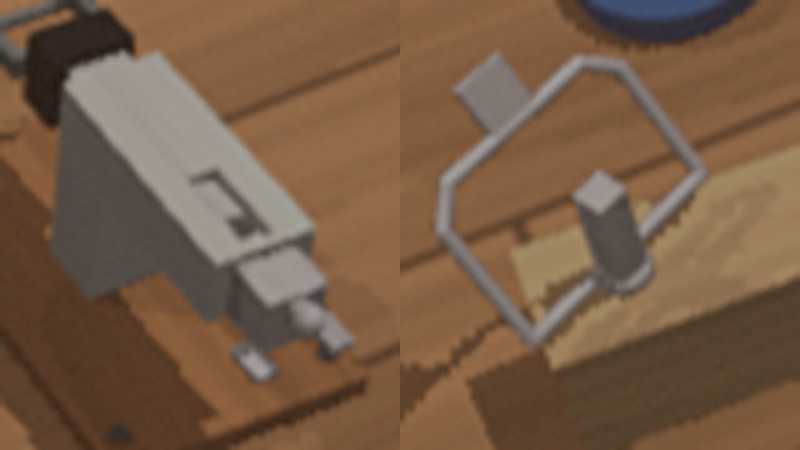

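Viewed 4 pictures so far. In the top crop the slot is centred at crop (144,178), with the hole visible toward its free-end part at (150,160). The grip top is at (606,128), the tab at (672,220) and the axle ends at (497,180) and (678,80). Now I'll triangulate.

```bash
cat >> h.py <<'E'
def yaw_of(q):
    from scipy.spatial.transform import Rotation as R
    M=R.from_quat([q[1],q[2],q[3],q[0]]).as_matrix();return M
E
python3 - <<'E'
from h import *
def tc(x,y): # top crop
    return ((x%400 if x<400 else x-400)+.5)/5-.5+(170 if x<400 else 370),(y+.5)/5-.5+(180 if x<400 else 205)
def sc(x,y):
    return ((x if x<400 else x-400)+.5)/5-.5+(320 if x<400 else 110),(y+.5)/5-.5+(135 if x<400 else 210)
np.set_printoptions(precision=4,suppress=True)
pr=lambda *a:print(*a)
pr('griptop tri',tri('top',tc(606,128),'scene',sc(601,192)), 'on z',onz('top',*tc(606,128),.094),onz('scene',*sc(601,192),.094))
A=onz('top',*tc(497,180),.062);B=onz('top',*tc(678,80),.062);pr('axle',A,B,(A+B)/2,np.linalg.norm(A-B))
d=(A-B)[:2];print('axle dir deg',np.degrees(np.arctan2(d[1],d[0])))
pr('tab tri',tri('top',tc(672,220),'scene',sc(492,93)))
pr('tab-axle dir')
ct=onz('top',*tc(152,116),.095);cb=onz('top',*tc(135.5,402),.095);pr('chan',ct,cb,np.degrees(np.arctan2(*(cb-ct)[[1,0]])))
pr('slot top',onz('top',*tc(144.5,178),.095),'scene',onz('scene',*sc(229,202),.095),'tri',tri('top',tc(144.5,178),'scene',sc(229,202)))
for c in[(126,125),(163,125),(160,230),(124,230)]:pr(onz('top',*tc(*c),.095))
pr('hole',onz('top',*tc(150,160),.0905))
M=yaw_of(monitor.observe()['orientation']);pr(M)
E
```

```text
griptop tri (array([ 0.5099, -0.2997,  0.094 ]), [0.0012594407671937759, 0.001259440767193795]) on z [ 0.5095 -0.3009  0.094 ] [ 0.5105 -0.2985  0.094 ]
axle [ 0.4918 -0.2669  0.062 ] [ 0.5267 -0.3343  0.062 ] [ 0.5092 -0.3006  0.062 ] 0.07590295979271369
axle dir deg 117.40025977302838
tab tri (array([ 0.4774, -0.3171,  0.1171]), [0.0009915370335283247, 0.0009915370335282872])
tab-axle dir
chan [0.5669 0.0721 0.095 ] [0.4652 0.0796 0.095 ] 175.79044332349278
slot top [0.5448 0.0752 0.095 ] scene [0.5436 0.0777 0.095 ] tri (array([0.5451, 0.0754, 0.0972]), [0.0007459542701059823, 0.0007459542701059784])
[0.5639 0.0816 0.095 ]
[0.5636 0.0682 0.095 ]
[0.5261 0.0699 0.095 ]
[0.5264 0.0828 0.095 ]
hole [0.5514 0.0739 0.0905]
[[-0.001   0.4517  0.8922]
 [-0.0021  0.8921 -0.4517]
 [-1.     -0.0023  0.    ]]
```

Request:
carry_out([
  {"delta_pos": [0,-1,1],"yaw": 0},
  {"delta_pos": [0,-1,1],"yaw": 0},
  {"delta_pos": [0,-1,1],"yaw": 0},
  {"delta_pos": [0,-1,1],"yaw": 0},
  {"delta_pos": [0,-1,1],"yaw": 0},
  {"delta_pos": [0,-1,1],"yaw": 0},
  {"delta_pos": [0,-1,1],"yaw": 0},
  {"delta_pos": [0,-1,1],"yaw": 0},
  {"delta_pos": [0,-1,1],"yaw": 0},
  {"delta_pos": [0,-1,1],"yaw": 0},
  {"delta_pos": [0,-1,1],"yaw": 0},
  {"delta_pos": [0,-1,1],"yaw": 0},
], claw=27, squeeze=60)

```text
clock: 1.1
tcp_pos: [0.4257, 0.1749, 0.2085]
orientation: [0.688, 0.164, 0.688, -0.164]
wrist_force: [1.0, 0.5, -0.2]
grip_width: 0.0272
```

Request:
carry_out([
  {"delta_pos": [0,-1,1],"yaw": 0},
  {"delta_pos": [0,-1,1],"yaw": 0},
  {"delta_pos": [0,-1,1],"yaw": 0},
  {"delta_pos": [0,-1,1],"yaw": 0},
  {"delta_pos": [0,-1,1],"yaw": 0},
  {"delta_pos": [0,-1,1],"yaw": 0},
  {"delta_pos": [0,-1,1],"yaw": 0},
  {"delta_pos": [0,-1,1],"yaw": 0},
  {"delta_pos": [0,-1,1],"yaw": 0},
  {"delta_pos": [0,-1,1],"yaw": 0},
  {"delta_pos": [0,-1,0.6],"yaw": 0},
  {"delta_pos": [0,-1,0.5],"yaw": 0},
])

```text
clock: 2.1
tcp_pos: [0.538, -0.2182, 0.208]
orientation: [0.688, 0.164, 0.688, -0.164]
wrist_force: [-0.2, -0.2, -0.4]
grip_width: 0.0269
```

Request:
carry_out([
  {"delta_pos": [0,0,0],"yaw": 1},
  {"delta_pos": [0,0,0],"yaw": 1},
  {"delta_pos": [0,0,0],"yaw": 1},
  {"delta_pos": [0,0,0],"yaw": 1},
  {"delta_pos": [0,0,0],"yaw": 1},
  {"delta_pos": [0,0,0],"yaw": 1},
  {"delta_pos": [0,0,0],"yaw": 1},
  {"delta_pos": [0,0,0],"yaw": 1},
  {"delta_pos": [0,0,0],"yaw": 1},
  {"delta_pos": [0,0,0],"yaw": 1},
  {"delta_pos": [0,0,0],"yaw": 1},
  {"delta_pos": [0,0,0],"yaw": 1},
])

```text
clock: 3.1
tcp_pos: [0.5374, -0.216, 0.2082]
orientation: [-0.458, -0.538, -0.459, 0.538]
wrist_force: [0.1, -0.4, -0.7]
grip_width: 0.027
```

Request:
carry_out([
  {"delta_pos": [0,0,0],"yaw": 1},
  {"delta_pos": [0,0,0],"yaw": 1},
  {"delta_pos": [0,0,0],"yaw": 1},
  {"delta_pos": [0,0,0],"yaw": 1},
  {"delta_pos": [0,0,0],"yaw": 1},
  {"delta_pos": [0,0,0],"yaw": 1},
  {"delta_pos": [0,0,0],"yaw": 1},
  {"delta_pos": [0,0,0],"yaw": 1},
  {"delta_pos": [0,0,0],"yaw": 1},
])

```text
clock: 3.85
tcp_pos: [0.5375, -0.2159, 0.2082]
orientation: [-0.164, -0.687, -0.165, 0.688]
wrist_force: [-0.5, -0.0, -0.8]
grip_width: 0.0269
```

```bash
cat >> h.py <<'E'
def togo(goal,ydeg=None):
    s=monitor.observe();M=yaw_of(s['orientation']);p=s['tcp_pos']
    y=np.degrees(np.arctan2(M[1,1],M[0,1]))
    print('t',round(s['clock'],2),'tcp',np.round(p,4),'tooly deg',round(y,2),'tilt',np.round(M[:2,0],4),'grip',round(s['grip_width'],4),'F',np.round(s['wrist_force'],1),'T',np.round(s['wrist_torque'],2),'q',np.round(s['joint_pos'],2))
    print('units',np.round(M.T@(np.array(goal)-p)/.025,3), 'yaw' , None if ydeg is None else round(-((ydeg-y+180)%360-180)/6,3))
E
python3 -c "
from h import *
togo([.510,-.2998,.067],-62.6)"
```

```text
t 3.85 tcp [ 0.5375 -0.2159  0.2082] tooly deg -63.14 tilt [-0.0011  0.0006] grip 0.0269 F [-0.5 -0.  -0.8] T [ 0.04 -0.02  0.01] q [-0.1   0.59  0.74  1.65 -0.44  1.07 -0.33]
units [5.647 2.503 2.495] yaw -0.09
```

Request:
carry_out([
  {"delta_pos": [0,0.83,0.83],"yaw": 0},
  {"delta_pos": [0,0.83,0.83],"yaw": 0},
  {"delta_pos": [0,0.84,0.84],"yaw": -0.09},
  {"delta_pos": [0,0,0],"yaw": 0},
  {"delta_pos": [1,0,0],"yaw": 0},
  {"delta_pos": [1,0,0],"yaw": 0},
  {"delta_pos": [1,0,0],"yaw": 0},
  {"delta_pos": [0,0,0],"yaw": 0},
  {"delta_pos": [0,0,0],"yaw": 0},
])

```text
clock: 4.6
tcp_pos: [0.51, -0.2996, 0.1326]
orientation: [-0.168, -0.686, -0.17, 0.687]
wrist_force: [0.5, 0.1, 0.8]
grip_width: 0.0269
```

```bash
python3 -c "
from h import *
togo([.510,-.2998,.069],-62.6)
a=snap('scene','s1.png');b=snap('top','t1.png')
a=cv2.resize(a[170:310,90:210],None,fx=3.3,fy=3.3);b=cv2.resize(b[170:310,350:470],None,fx=3.3,fy=3.3)
cv2.imwrite('pics/c1.png',np.hstack([a,b])[:,:,::-1])"
```

```text
t 4.6 tcp [ 0.51   -0.2996  0.1326] tooly deg -62.31 tilt [-0.0031  0.0018] grip 0.0269 F [0.5 0.1 0.8] T [-0.04  0.02 -0.04] q [ 0.1   0.69  0.67  1.7  -0.51  0.93 -0.12]
units [ 2.544e+00  1.700e-02 -1.000e-03] yaw 0.048
```

View pics/c1.png

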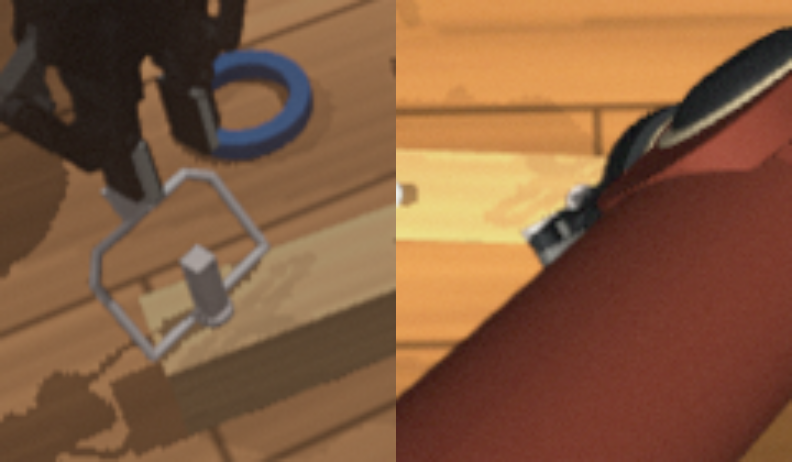

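Picture 5 shows the two fingers straddling the grip line above the pin, grip top at crop (198,255), clear of the ring. I'll descend and grip.

Request:
carry_out([
  {"delta_pos": [0.6,0,0],"yaw": 0},
  {"delta_pos": [0.6,0,0],"yaw": 0},
  {"delta_pos": [0.5,0,0],"yaw": 0},
  {"delta_pos": [0.5,0,0],"yaw": 0},
  {"delta_pos": [0.3,0,0],"yaw": 0},
  {"delta_pos": [0,0,0],"yaw": 0},
  {"delta_pos": [0,0,0],"yaw": 0},
])

```text
clock: 5.28
tcp_pos: [0.5108, -0.3006, 0.0712]
orientation: [-0.169, -0.687, -0.169, 0.687]
wrist_force: [0.3, -0.3, -0.9]
grip_width: 0.0268
```

Request:
carry_out([
  {"delta_pos": [0,0,0]},
  {"delta_pos": [0,0,0]},
  {"delta_pos": [0,0,0]},
  {"delta_pos": [0,0,0]},
  {"delta_pos": [0,0,0]},
  {"delta_pos": [0,0,0]},
], claw=5, squeeze=60)

```text
schema error: expected keys delta_pos, yaw
```

```bash
python3 -c "
from h import *
togo([.510,-.2998,.17],-62.6)"
```

```text
t 5.28 tcp [ 0.5108 -0.3006  0.0712] tooly deg -62.32 tilt [-0.0001 -0.0002] grip 0.0268 F [ 0.3 -0.3 -0.9] T [-0.06  0.01  0.04] q [ 0.13  0.76  0.61  1.75 -0.58  0.81 -0.06]
units [-3.951 -0.043  0.012] yaw 0.047
```

Request:
carry_out([
  {"delta_pos": [0,0,0],"yaw": 0},
  {"delta_pos": [0,0,0],"yaw": 0},
  {"delta_pos": [0,0,0],"yaw": 0},
  {"delta_pos": [0,0,0],"yaw": 0},
  {"delta_pos": [0,0,0],"yaw": 0},
  {"delta_pos": [0,0,0],"yaw": 0},
], claw=5, squeeze=60)

```text
clock: 5.78
tcp_pos: [0.511, -0.3008, 0.0718]
orientation: [0.169, 0.687, 0.169, -0.686]
wrist_force: [-0.5, 0.2, 2.2]
grip_width: 0.0052
```

```bash
python3 -c "
from h import *
togo([.510,-.2998,.17],-62.6)"
```

```text
t 5.78 tcp [ 0.511  -0.3008  0.0718] tooly deg -62.32 tilt [ 0.0009 -0.0006] grip 0.0052 F [-0.5  0.2  2.2] T [ 0.07 -0.01  0.04] q [ 0.13  0.76  0.61  1.75 -0.58  0.81 -0.06]
units [-3.93  -0.049  0.016] yaw 0.047
```

The fingers closed to 5 mm, so something is off and I need a look.

```bash
python3 -c "
from h import *
a=snap('scene','s2.png')
print(proj('scene',[.511,-.3008,.0718]),proj('scene',[.51,-.30,.094]))
a=cv2.resize(a[190:290,100:200],None,fx=6,fy=6,interpolation=cv2.INTER_CUBIC)
cv2.imwrite('pics/c2.png',a[:,:,::-1])"
```

```text
(np.float64(151.34249374929314), np.float64(257.7458202404098)) (np.float64(148.75083877426462), np.float64(248.14811374117636))
```

View pics/c2.png

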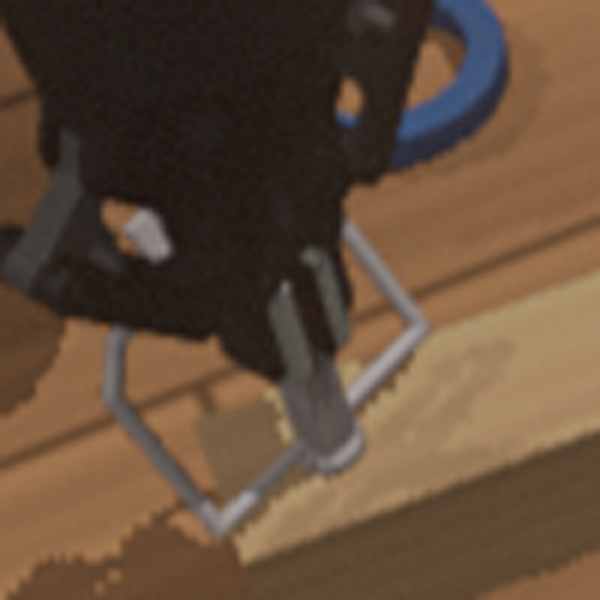

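```bash
python3 -c "
from h import *
for n in('scene','top'):
  for X in([.51,-.2996,.1326],[.51,-.2996,.1376]): 
    u=proj(n,X); print(n,u, (np.array(u)-([90,170] if n=='scene' else [350,170]))*3.3)
a=cv2.imread('pics/s2.png')[232:272,128:178];b=cv2.imread('pics/s1.png')[190:270,105:205]
g=lambda i,k:cv2.resize(np.clip(i.astype(float)*2.2,0,255).astype(np.uint8),None,fx=k,fy=k,interpolation=cv2.INTER_CUBIC)
o=np.zeros((560,800,3),np.uint8);o[:320,:400]=g(a,8);o[:320,400:]=g(b,4);
cv2.imwrite('pics/c3.png',o[:320])"
```

```text
scene (np.float64(143.72231270285064), np.float64(231.53485749399763)) [177.28363192 203.06502973]
scene (np.float64(143.00716251656928), np.float64(229.30050862190635)) [174.9236363  195.69167845]
top (np.float64(414.57203984500075), np.float64(229.62645909824298)) [213.08773149 196.76731502]
top (np.float64(415.18473810279005), np.float64(229.5836896982285)) [215.10963574 196.626176  ]
```

View pics/c3.png

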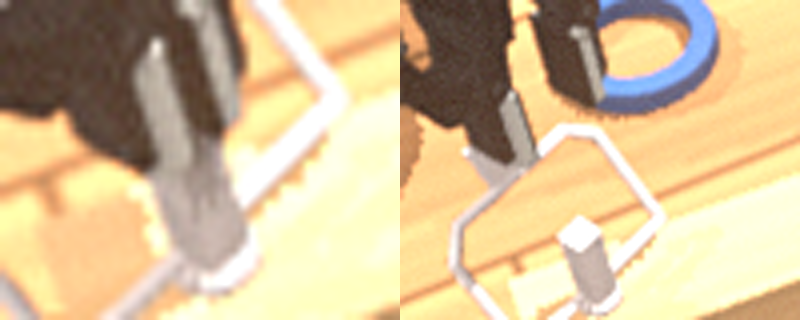

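Picture 7 shows the finger pads behind the pin (away from the camera) rather than around it. I'll measure where the fingertips really are compared with the reported TCP.

```bash
python3 -c "
from h import *
np.set_printoptions(precision=4,suppress=True)
# s1 tips (right panel c3): bottoms of both pads
f=lambda x,y:((x-400+.5)/4-.5+105,(y+.5)/4-.5+190)
for z in(.1326,.14,.146): 
  A=onz('scene',*f(515,160),z);B=onz('scene',*f(600,103),z);print(z,A,B,(A+B)/2, A-B)
t=cv2.imread('pics/t1.png')[200:260,380:440]
cv2.imwrite('pics/c4.png',cv2.resize(np.clip(t.astype(float)*1.8,0,255).astype(np.uint8),None,fx=8,fy=8,interpolation=cv2.INTER_CUBIC))
"
```

```text
0.1326 [ 0.499  -0.3114  0.1326] [ 0.4878 -0.275   0.1326] [ 0.4934 -0.2932  0.1326] [ 0.0112 -0.0364  0.    ]
0.14 [ 0.5059 -0.312   0.14  ] [ 0.4949 -0.2761  0.14  ] [ 0.5004 -0.2941  0.14  ] [ 0.011  -0.0359  0.    ]
0.146 [ 0.5115 -0.3125  0.146 ] [ 0.5006 -0.277   0.146 ] [ 0.506  -0.2947  0.146 ] [ 0.0109 -0.0355  0.    ]
```

View pics/c4.png

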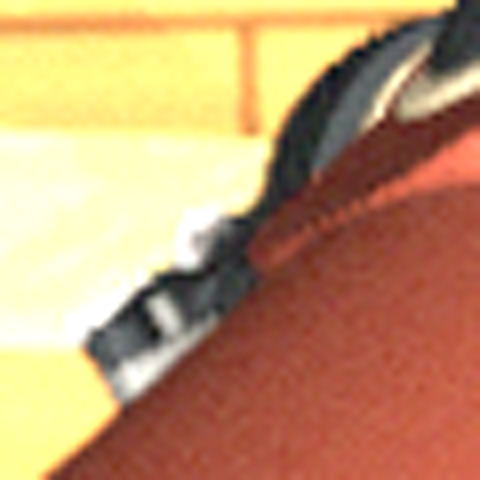

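Picture 8: the finger edge runs beside the pin top, so horizontally it's roughly right. That suggests the fingertips are higher than the reported TCP, so I'll solve for height.

```bash
python3 -c "
from h import *
np.set_printoptions(precision=4,suppress=True)
e=np.array([.0098,.005,0])
print('s1 obs (144.5,222.6)')
for dz in(0,.01,.02,.027,.03):print(dz,proj('scene',np.array([.51,-.2996,.1326+dz])+e))
print('s2 obs (153.6,251.4)')
for dz in(0,.01,.02,.027,.03):print(dz,proj('scene',np.array([.511,-.3008,.0718+dz])+e))
"
```

```text
s1 obs (144.5,222.6)
0 (np.float64(149.34400871553453), np.float64(234.72847425510622))
0.01 (np.float64(147.95671685122403), np.float64(230.24454356092676))
0.02 (np.float64(146.54020272752413), np.float64(225.66637860047086))
0.027 (np.float64(145.53075639826352), np.float64(222.40398764228524))
0.03 (np.float64(145.09353114485452), np.float64(220.99097052804794))
s2 obs (153.6,251.4)
0 (np.float64(156.67983542054242), np.float64(260.8933019362111))
0.01 (np.float64(155.44547015630982), np.float64(256.9265594752644))
0.02 (np.float64(154.1866450977875), np.float64(252.88138250922196))
0.027 (np.float64(153.290521178337), np.float64(250.00183323518178))
0.03 (np.float64(152.90262451265272), np.float64(248.75541688873733))
```

The fingertips are really about 24–27 mm above the reported TCP, and horizontally exact. They closed just above the pin. I'll open, go lower carefully and re-grip.

Request:
carry_out([
  {"delta_pos": [0,0,0],"yaw": 0},
  {"delta_pos": [0,0,0],"yaw": 0},
  {"delta_pos": [0,0,0],"yaw": 0},
  {"delta_pos": [0,0,0],"yaw": 0},
  {"delta_pos": [0.3,0,0],"yaw": 0},
  {"delta_pos": [0.2,0,0],"yaw": 0},
  {"delta_pos": [0,0,0],"yaw": 0},
], claw=27)

```text
clock: 6.42
tcp_pos: [0.5097, -0.2995, 0.057]
orientation: [-0.168, -0.686, -0.17, 0.687]
wrist_force: [-0.5, 0.7, 0.9]
grip_width: 0.0268
```

Request:
carry_out([
  {"delta_pos": [0.3,0,0],"yaw": 0},
  {"delta_pos": [0.2,0,0],"yaw": 0},
  {"delta_pos": [0,0,0],"yaw": 0},
  {"delta_pos": [0,0,0],"yaw": 0},
])

```text
clock: 6.75
tcp_pos: [0.5103, -0.3003, 0.0457]
orientation: [-0.169, -0.686, -0.169, 0.687]
wrist_force: [0.0, 0.4, -0.2]
grip_width: 0.027
```

Request:
carry_out([
  {"delta_pos": [0,0,0],"yaw": 0},
  {"delta_pos": [0,0,0],"yaw": 0},
  {"delta_pos": [0,0,0],"yaw": 0},
  {"delta_pos": [0,0,0],"yaw": 0},
  {"delta_pos": [0,0,0],"yaw": 0},
], claw=5)

```text
clock: 7.17
tcp_pos: [0.5109, -0.3006, 0.0465]
orientation: [0.169, 0.687, 0.169, -0.686]
wrist_force: [0.6, 0.2, 1.7]
grip_width: 0.0106
```

```bash
python3 -c "
from h import *
togo([.510,-.2998,.17],-62.6)"
```

```text
t 7.17 tcp [ 0.5109 -0.3006  0.0465] tooly deg -62.32 tilt [ 0.0005 -0.0004] grip 0.0106 F [0.6 0.2 1.7] T [-0.01 -0.08 -0.04] q [ 0.15  0.8   0.58  1.77 -0.6   0.76 -0.04]
units [-4.941 -0.042  0.016] yaw 0.047
```

Request:
carry_out([
  {"delta_pos": [-0.3,0,0],"yaw": 0},
  {"delta_pos": [-0.5,0,0],"yaw": 0},
  {"delta_pos": [-0.8,0,0],"yaw": 0},
  {"delta_pos": [-0.8,0,0],"yaw": 0},
  {"delta_pos": [-0.8,0,0],"yaw": 0},
  {"delta_pos": [-0.8,0,0],"yaw": 0},
  {"delta_pos": [-0.6,0,0],"yaw": 0},
  {"delta_pos": [-0.3,0,0],"yaw": 0},
  {"delta_pos": [0,0,0],"yaw": 0},
])

```text
clock: 7.92
tcp_pos: [0.5115, -0.3014, 0.1714]
orientation: [0.17, 0.688, 0.168, -0.685]
wrist_force: [0.9, -0.3, -1.5]
grip_width: 0.0106
```

Request:
carry_out([
  {"delta_pos": [0,0,0],"yaw": 0.9},
  {"delta_pos": [0,0,0],"yaw": 0.9},
  {"delta_pos": [0,0,0],"yaw": 0.9},
  {"delta_pos": [0,0,0],"yaw": 0.9},
  {"delta_pos": [0,0,0],"yaw": 0.9},
  {"delta_pos": [0,0,0],"yaw": 0.8},
  {"delta_pos": [0,0,0],"yaw": 0},
  {"delta_pos": [0,0,0],"yaw": 0},
])

```text
clock: 8.58
tcp_pos: [0.5102, -0.2999, 0.1678]
orientation: [0.025, -0.706, 0.024, 0.707]
wrist_force: [-1.4, -0.2, -0.9]
grip_width: 0.0108
```

```bash
python3 -c "
from h import *
togo([.5518,.0747,.167],-94.1)"
```

```text
t 8.58 tcp [ 0.5102 -0.2999  0.1678] tooly deg -93.99 tilt [-0.0019  0.0008] grip 0.0108 F [-1.4 -0.2 -0.9] T [ 0.04 -0.01  0.04] q [ 0.01  0.7   0.85  1.67 -0.59  1.05 -0.6 ]
units [  0.04  -15.063  -0.615] yaw 0.018
```

Request:
carry_out([
  {"delta_pos": [0,-0.5,0],"yaw": 0},
  {"delta_pos": [0,-1,-0.1],"yaw": 0},
  {"delta_pos": [0,-1,-0.1],"yaw": 0},
  {"delta_pos": [0,-1,-0.1],"yaw": 0},
  {"delta_pos": [0,-1,-0.1],"yaw": 0},
  {"delta_pos": [0,-1,-0.1],"yaw": 0},
  {"delta_pos": [0,-1,-0.1],"yaw": 0},
  {"delta_pos": [0,-1,0],"yaw": 0},
  {"delta_pos": [0,-1,0],"yaw": 0},
  {"delta_pos": [0,-1,0],"yaw": 0},
  {"delta_pos": [0,-1,0],"yaw": 0},
  {"delta_pos": [0,-1,0],"yaw": 0},
])

```text
clock: 9.58
tcp_pos: [0.5459, -0.0134, 0.1685]
orientation: [0.025, -0.706, 0.025, 0.707]
wrist_force: [0.8, 0.2, -1.0]
grip_width: 0.0103
```

Request:
carry_out([
  {"delta_pos": [0,-1,0],"yaw": 0},
  {"delta_pos": [0,-1,0],"yaw": 0},
  {"delta_pos": [0,-0.8,0],"yaw": 0},
  {"delta_pos": [0,-0.5,0],"yaw": 0},
  {"delta_pos": [0,-0.2,0],"yaw": 0},
  {"delta_pos": [0,0,0],"yaw": 0},
  {"delta_pos": [0,0,0],"yaw": 0},
  {"delta_pos": [0,0,0],"yaw": 0},
])

```text
clock: 10.25
tcp_pos: [0.5525, 0.0703, 0.169]
orientation: [-0.026, 0.707, -0.027, -0.706]
wrist_force: [-0.2, 0.4, -1.0]
grip_width: 0.0106
```

```bash
python3 -c "
from h import *
togo([.5518,.0747,.146],-94.1)
a=snap('scene','s3.png');b=snap('top','t3.png')
a=cv2.resize(a[100:230,310:410],None,fx=4,fy=4,interpolation=cv2.INTER_CUBIC);b=cv2.resize(b[165:295,150:250],None,fx=4,fy=4,interpolation=cv2.INTER_CUBIC)
cv2.imwrite('pics/c5.png',np.hstack([a,b])[:,:,::-1])"
```

```text
t 10.25 tcp [0.5525 0.0703 0.169 ] tooly deg -94.28 tilt [ 0.0003 -0.0012] grip 0.0106 F [-0.2  0.4 -1. ] T [ 0.02 -0.04  0.03] q [-0.72  0.67  0.93  1.77 -0.62  1.02 -1.2 ]
units [ 0.92  -0.175  0.041] yaw -0.03
```

View pics/c5.png

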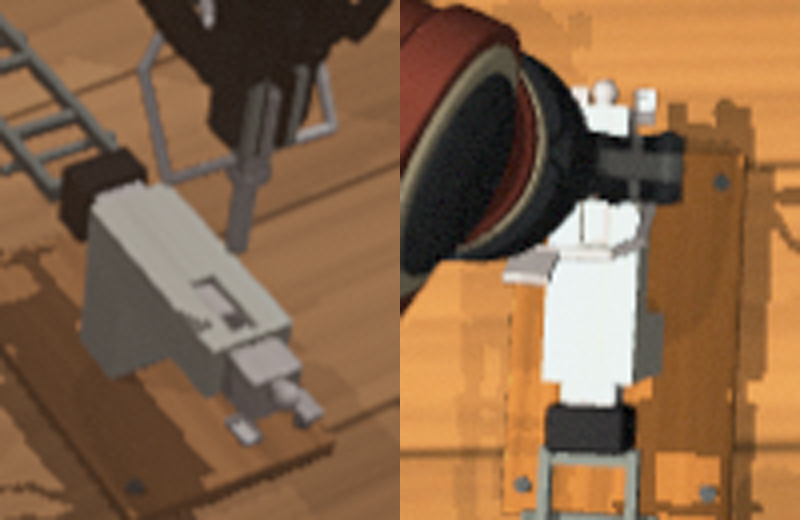

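```bash
python3 -c "
from h import *
f=lambda x,y:((x+.5)/4-.5+310,(y+.5)/4-.5+100)
for p in((237,247),(237,251)):print(onz('scene',*f(*p),.1345))
print('slot',onz('scene',365.9,175.5,.095))
for X in([.5525,.0703,.1345],[.5525,.0745,.1345]):print(proj('scene',X))
print(f(237,250))"
```

```text
[0.55140216 0.07311868 0.1345    ]
[0.55339228 0.07164313 0.1345    ]
slot [0.54507622 0.07771155 0.095     ]
(np.float64(367.89353720376084), np.float64(162.3318132717562))
(np.float64(369.94790660538865), np.float64(161.4826769360719))
(368.875, 162.125)
```

Picture 9 shows the pin hanging upright with its tip at crop (237,250), a few mm toward −y of the slot; the ring still leans to the chassis side. I'll correct by 4.5 mm in y and go down.

Request:
carry_out([
  {"delta_pos": [0,-0.18,0.03],"yaw": 0},
  {"delta_pos": [0.5,0,0],"yaw": 0},
  {"delta_pos": [0.5,0,0],"yaw": 0},
  {"delta_pos": [0.4,0,0],"yaw": 0},
  {"delta_pos": [0,0,0],"yaw": 0},
  {"delta_pos": [0,0,0],"yaw": 0},
  {"delta_pos": [0,0,0],"yaw": 0},
])

```text
clock: 10.93
tcp_pos: [0.5523, 0.0767, 0.1336]
orientation: [-0.025, 0.707, -0.026, -0.707]
wrist_force: [-0.2, 0.4, 0.1]
grip_width: 0.0106
```

```bash
python3 -c "
from h import *
togo([.5518,.0748,.125],-94.1)"
```

```text
t 10.93 tcp [0.5523 0.0767 0.1336] tooly deg -94.14 tilt [-0.     -0.0006] grip 0.0106 F [-0.2  0.4  0.1] T [-0.06 -0.06  0.04] q [-0.7   0.71  0.89  1.8  -0.67  0.96 -1.17]
units [0.344 0.077 0.014] yaw -0.006
```

Request:
carry_out([
  {"delta_pos": [0,0.05,0.02],"yaw": 0},
  {"delta_pos": [0.1,0,0],"yaw": 0},
  {"delta_pos": [0.1,0,0],"yaw": 0},
  {"delta_pos": [0.05,0,0],"yaw": 0},
  {"delta_pos": [0.05,0,0],"yaw": 0},
  {"delta_pos": [0,0,0],"yaw": 0},
  {"delta_pos": [0,0,0],"yaw": 0},
])

```text
clock: 11.52
tcp_pos: [0.5515, 0.0759, 0.1262]
orientation: [0.025, -0.707, 0.025, 0.707]
wrist_force: [-0.5, -0.1, -0.8]
grip_width: 0.0107
```

```bash
python3 -c "
from h import *
togo([.5518,.0748,.125],-94.1)"
```

```text
t 11.52 tcp [0.5515 0.0759 0.1262] tooly deg -94.11 tilt [-0.0001 -0.0001] grip 0.0107 F [-0.5 -0.1 -0.8] T [ 0.01 -0.06  0.  ] q [-0.7   0.72  0.88  1.81 -0.68  0.94 -1.16]
units [ 0.046  0.041 -0.014] yaw -0.002
```

Request:
carry_out([
  {"delta_pos": [0.05,0,0],"yaw": 0},
  {"delta_pos": [0.05,0,0],"yaw": 0},
  {"delta_pos": [0.05,0,0],"yaw": 0},
  {"delta_pos": [0,0,0],"yaw": 0},
  {"delta_pos": [0,0,0],"yaw": 0},
])

```text
clock: 11.93
tcp_pos: [0.5515, 0.0758, 0.1223]
orientation: [0.025, -0.707, 0.025, 0.707]
wrist_force: [0.1, 0.4, -0.3]
grip_width: 0.0109
```

```bash
python3 -c "
from h import *
togo([.5518,.0748,.125],-94.1)"
```

```text
t 11.93 tcp [0.5515 0.0758 0.1223] tooly deg -94.12 tilt [-0.0003 -0.0001] grip 0.0109 F [ 0.1  0.4 -0.3] T [ 0.03 -0.05  0.03] q [-0.7   0.72  0.87  1.82 -0.68  0.93 -1.16]
units [-0.107  0.041 -0.016] yaw -0.003
```

Request:
carry_out([
  {"delta_pos": [0.05,0,0],"yaw": 0},
  {"delta_pos": [0.05,0,0],"yaw": 0},
  {"delta_pos": [0.05,0,0],"yaw": 0},
  {"delta_pos": [0.05,0,0],"yaw": 0},
  {"delta_pos": [0,0,0],"yaw": 0},
  {"delta_pos": [0,0,0],"yaw": 0},
])

```text
clock: 12.43
tcp_pos: [0.5515, 0.0758, 0.1173]
orientation: [0.025, -0.707, 0.025, 0.707]
wrist_force: [0.0, -0.2, -0.4]
grip_width: 0.0106
```

```bash
python3 -c "
from h import *
togo([.5518,.0748,.125],-94.1)"
```

```text
t 12.43 tcp [0.5515 0.0758 0.1173] tooly deg -94.12 tilt [-0.0002 -0.0001] grip 0.0106 F [ 0.  -0.2 -0.4] T [-0.05 -0.01 -0.06] q [-0.69  0.73  0.87  1.82 -0.69  0.92 -1.15]
units [-0.306  0.039 -0.014] yaw -0.004
```

Request:
carry_out([
  {"delta_pos": [0.06,0,0],"yaw": 0},
  {"delta_pos": [0.06,0,0],"yaw": 0},
  {"delta_pos": [0.06,0,0],"yaw": 0},
  {"delta_pos": [0.06,0,0],"yaw": 0},
  {"delta_pos": [0,0,0],"yaw": 0},
])

```text
clock: 12.85
tcp_pos: [0.552, 0.076, 0.1115]
orientation: [-0.025, 0.707, -0.025, -0.706]
wrist_force: [0.8, 0.7, 0.7]
grip_width: 0.0105
```

Request:
carry_out([
  {"delta_pos": [0.06,0,0],"yaw": 0},
  {"delta_pos": [0.06,0,0],"yaw": 0},
  {"delta_pos": [0.06,0,0],"yaw": 0},
  {"delta_pos": [0,0,0],"yaw": 0},
])

```text
clock: 13.18
tcp_pos: [0.5518, 0.076, 0.1066]
orientation: [-0.025, 0.707, -0.025, -0.707]
wrist_force: [1.4, 0.6, -0.5]
grip_width: 0.0106
```

```bash
python3 -c "
from h import *
togo([.5518,.0748,.0895],-94.1)"
```

```text
t 13.18 tcp [0.5518 0.076  0.1066] tooly deg -94.12 tilt [0.0004 0.    ] grip 0.0106 F [ 1.4  0.6 -0.5] T [ 0.29 -0.43  0.04] q [-0.68  0.74  0.85  1.83 -0.71  0.9  -1.14]
units [ 0.685  0.049 -0.005] yaw -0.003
```

Request:
carry_out([
  {"delta_pos": [0.06,0,0],"yaw": 0},
  {"delta_pos": [0.06,0,0],"yaw": 0},
  {"delta_pos": [0.06,0,0],"yaw": 0},
  {"delta_pos": [0.06,0,0],"yaw": 0},
])

```text
clock: 13.52
tcp_pos: [0.5518, 0.076, 0.101]
orientation: [-0.025, 0.707, -0.025, -0.706]
wrist_force: [0.4, 1.8, 3.8]
grip_width: 0.0107
```

Request:
carry_out([
  {"delta_pos": [0.06,0,0],"yaw": 0},
  {"delta_pos": [0.06,0,0],"yaw": 0},
  {"delta_pos": [0.06,0,0],"yaw": 0},
  {"delta_pos": [0.06,0,0],"yaw": 0},
])

```text
clock: 13.85
tcp_pos: [0.5517, 0.076, 0.0949]
orientation: [-0.025, 0.707, -0.025, -0.707]
wrist_force: [1.3, 1.6, 3.1]
grip_width: 0.011
```

```bash
python3 -c "
from h import *
togo([.5518,.0748,.0895],-94.1)"
```

```text
t 13.85 tcp [0.5517 0.076  0.0949] tooly deg -94.11 tilt [0.0003 0.0002] grip 0.011 F [1.3 1.6 3.1] T [ 0.48 -0.25  0.03] q [-0.68  0.76  0.84  1.84 -0.72  0.88 -1.12]
units [ 0.214  0.048 -0.007] yaw -0.002
```

Request:
carry_out([
  {"delta_pos": [0.05,0,0],"yaw": 0},
  {"delta_pos": [0.05,0,0],"yaw": 0},
  {"delta_pos": [0.05,0,0],"yaw": 0},
  {"delta_pos": [0,0,0],"yaw": 0},
])

```text
clock: 14.18
tcp_pos: [0.5516, 0.076, 0.0907]
orientation: [0.025, -0.707, 0.025, 0.707]
wrist_force: [1.2, 1.4, 0.0]
grip_width: 0.0109
```

Request:
carry_out([
  {"delta_pos": [0.03,0,0],"yaw": 0},
  {"delta_pos": [0,0,0],"yaw": 0},
])

```text
clock: 14.35
tcp_pos: [0.5516, 0.0759, 0.0903]
orientation: [0.025, -0.707, 0.025, 0.707]
wrist_force: [1.6, 1.9, 1.0]
grip_width: 0.0107
```

Request:
carry_out([
  {"delta_pos": [0.02,0,0],"yaw": 0},
  {"delta_pos": [0,0,0],"yaw": 0},
])

```text
clock: 14.52
tcp_pos: [0.5516, 0.076, 0.0899]
orientation: [-0.025, 0.707, -0.025, -0.707]
wrist_force: [1.4, 1.9, 1.8]
grip_width: 0.0109
```

Request:
carry_out([
  {"delta_pos": [0.02,0,0],"yaw": 0},
  {"delta_pos": [0,0,0],"yaw": 0},
])

```text
clock: 14.68
tcp_pos: [0.5516, 0.0759, 0.0894]
orientation: [-0.025, 0.707, -0.025, -0.707]
wrist_force: [2.1, 1.8, 2.6]
grip_width: 0.0108
```

Request:
carry_out([
  {"delta_pos": [0.02,0,0],"yaw": 0},
  {"delta_pos": [0,0,0],"yaw": 0},
])

```text
clock: 14.85
tcp_pos: [0.5516, 0.076, 0.0893]
orientation: [-0.026, 0.707, -0.025, -0.707]
wrist_force: [0.4, 3.0, 4.4]
grip_width: 0.0106
```

Request:
carry_out([
  {"delta_pos": [0.02,0,0],"yaw": 0},
  {"delta_pos": [0,0,0],"yaw": 0},
])

```text
clock: 15.02
tcp_pos: [0.5517, 0.0759, 0.0893]
orientation: [-0.026, 0.707, -0.025, -0.707]
wrist_force: [-0.1, 2.6, 8.3]
grip_width: 0.0103
```

The shoulder is home: z stalls at 0.0893 m with about 8 N. I'll release and rise.

Request:
carry_out([
  {"delta_pos": [0,0,0],"yaw": 0},
  {"delta_pos": [0,0,0],"yaw": 0},
  {"delta_pos": [0,0,0],"yaw": 0},
  {"delta_pos": [0,0,0],"yaw": 0},
], claw=26)

```text
clock: 15.35
tcp_pos: [0.5507, 0.0751, 0.0879]
orientation: [0.025, -0.706, 0.026, 0.707]
wrist_force: [0.6, -0.7, 0.8]
grip_width: 0.0261
```

Request:
carry_out([
  {"delta_pos": [-0.3,0,0],"yaw": 0},
  {"delta_pos": [-0.5,0,0],"yaw": 0},
  {"delta_pos": [-0.8,0,0],"yaw": 0},
  {"delta_pos": [-0.8,0,0],"yaw": 0},
  {"delta_pos": [-0.8,0,0],"yaw": 0},
  {"delta_pos": [-0.8,0,0],"yaw": 0},
  {"delta_pos": [0,0,0],"yaw": 0},
])

```text
clock: 15.93
tcp_pos: [0.5544, 0.0746, 0.1936]
orientation: [-0.026, 0.71, -0.025, -0.703]
wrist_force: [0.7, 0.1, 0.1]
grip_width: 0.0263
```

Request:
carry_out([
  {"delta_pos": [0,0,1],"yaw": 0},
  {"delta_pos": [0,0,1],"yaw": 0},
  {"delta_pos": [0,0,1],"yaw": 0},
  {"delta_pos": [0,0,0.4],"yaw": 0},
  {"delta_pos": [0,0,0],"yaw": 0},
  {"delta_pos": [0,0,0],"yaw": 0},
], claw=0)

```text
clock: 16.43
tcp_pos: [0.4676, 0.0822, 0.189]
orientation: [-0.025, 0.707, -0.025, -0.706]
wrist_force: [-0.3, 0.3, 0.3]
grip_width: 0.0002
```

```bash
python3 -c "
from h import *
togo([.5516-.083,.0759+.006,.1225],-94.1)
a=snap('scene','s4.png')
a=cv2.resize(a[80:230,310:410],None,fx=4,fy=4,interpolation=cv2.INTER_CUBIC)
b=snap('top','t4.png');b=cv2.resize(b[165:315,150:250],None,fx=4,fy=4,interpolation=cv2.INTER_CUBIC)
cv2.imwrite('pics/c6.png',np.hstack([a,b])[:,:,::-1])"
```

```text
t 16.43 tcp [0.4676 0.0822 0.189 ] tooly deg -94.09 tilt [0.0018 0.0003] grip 0.0002 F [-0.3  0.3  0.3] T [-0.04 -0.06 -0.05] q [-0.88  0.53  1.    1.96 -0.56  0.95 -1.24]
units [ 2.659  0.009 -0.035] yaw 0.002
```

View pics/c6.png

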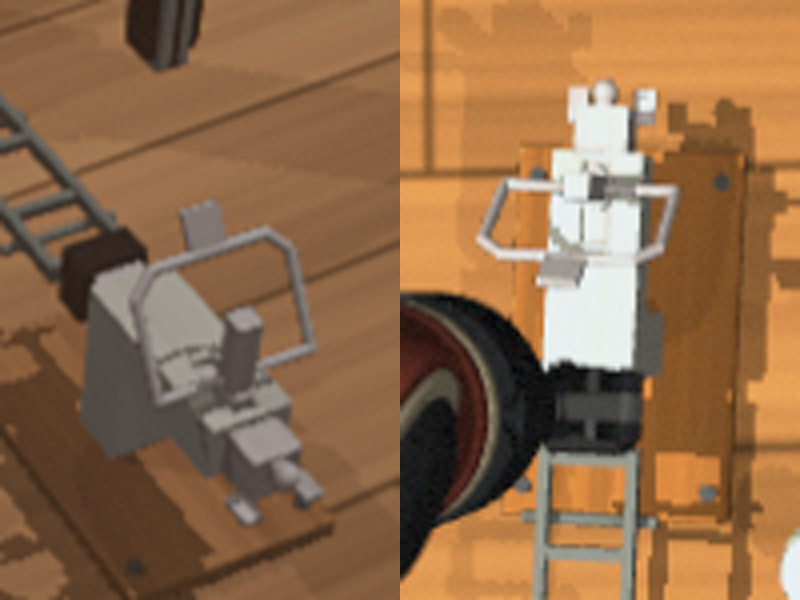

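Picture 10 shows the pin standing home on the channel, with the ring leaning to the chassis side (tab at top crop (562,272)) and the fingers closed behind it. I'll check the real tip height.

```bash
python3 -c "
from h import *
for dz in(.015,.02,.025,.03):print(dz,proj('scene',[.4676+.011,.0822-.0008,.189+dz]))
f=lambda x,y:((x+.5)/4-.5+310,(y+.5)/4-.5+80)
print(f(178,68),f(162,71))"
```

```text
0.015 (np.float64(351.79541201508914), np.float64(102.2150214786842))
0.02 (np.float64(352.1090079948266), np.float64(99.65745911810818))
0.025 (np.float64(352.4254746559046), np.float64(97.07654393794098))
0.03 (np.float64(352.74485172922664), np.float64(94.47195354007563))
(354.125, 96.625) (350.125, 97.375)
```

Request:
carry_out([
  {"delta_pos": [0.7,0,0],"yaw": 0},
  {"delta_pos": [0.8,0,0],"yaw": 0},
  {"delta_pos": [0.7,0,0],"yaw": 0},
  {"delta_pos": [0.5,0,0],"yaw": 0},
  {"delta_pos": [0,0,0],"yaw": 0},
  {"delta_pos": [0,0,-0.4],"yaw": 0},
  {"delta_pos": [0,0,-0.4],"yaw": 0},
  {"delta_pos": [0,0,-0.4],"yaw": 0},
  {"delta_pos": [0,0,-0.4],"yaw": 0},
  {"delta_pos": [0,0,0],"yaw": 0},
])

```text
clock: 17.37
tcp_pos: [0.51, 0.0784, 0.1218]
orientation: [-0.025, 0.708, -0.026, -0.705]
wrist_force: [0.6, 0.2, -0.5]
grip_width: 0.0002
```

Request:
carry_out([
  {"delta_pos": [0,0,-0.4],"yaw": 0},
  {"delta_pos": [0,0,-0.4],"yaw": 0},
  {"delta_pos": [0,0,-0.4],"yaw": 0},
  {"delta_pos": [0,0,-0.4],"yaw": 0},
  {"delta_pos": [0,0,0],"yaw": 0},
])

```text
clock: 17.78
tcp_pos: [0.5486, 0.0758, 0.1214]
orientation: [-0.025, 0.708, -0.026, -0.706]
wrist_force: [-0.5, -0.8, -0.8]
grip_width: 0.0
```

Request:
carry_out([
  {"delta_pos": [0,0,-0.4],"yaw": 0},
  {"delta_pos": [0,0,-0.4],"yaw": 0},
  {"delta_pos": [0,0,-0.4],"yaw": 0},
  {"delta_pos": [0,0,-0.4],"yaw": 0},
  {"delta_pos": [0,0,-0.4],"yaw": 0},
  {"delta_pos": [0,0,-0.4],"yaw": 0},
  {"delta_pos": [0,0,-0.3],"yaw": 0},
  {"delta_pos": [0,0,0],"yaw": 0},
  {"delta_pos": [0,0,0],"yaw": 0},
])

```text
clock: 18.53
tcp_pos: [0.6138, 0.0712, 0.1211]
orientation: [-0.025, 0.707, -0.026, -0.707]
wrist_force: [0.6, -1.5, 0.9]
grip_width: -0.0
```

```bash
python3 -c "
from h import *
togo([.5516+.064,.0759-.0046,.121],-94.1)
a=snap('scene','s5.png')
a=cv2.resize(a[80:230,310:410],None,fx=4,fy=4,interpolation=cv2.INTER_CUBIC)
b=snap('top','t5.png');b=cv2.resize(b[145:295,150:250],None,fx=4,fy=4,interpolation=cv2.INTER_CUBIC)
cv2.imwrite('pics/c7.png',np.hstack([a,b])[:,:,::-1])"
```

```text
t 18.53 tcp [0.6138 0.0712 0.1211] tooly deg -94.13 tilt [ 0.0001 -0.0003] grip -0.0 F [ 0.6 -1.5  0.9] T [-0.01 -0.03  0.  ] q [-0.62  0.8   0.85  1.64 -0.69  1.02 -1.19]
units [ 0.003 -0.011 -0.071] yaw -0.004
```

View pics/c7.png

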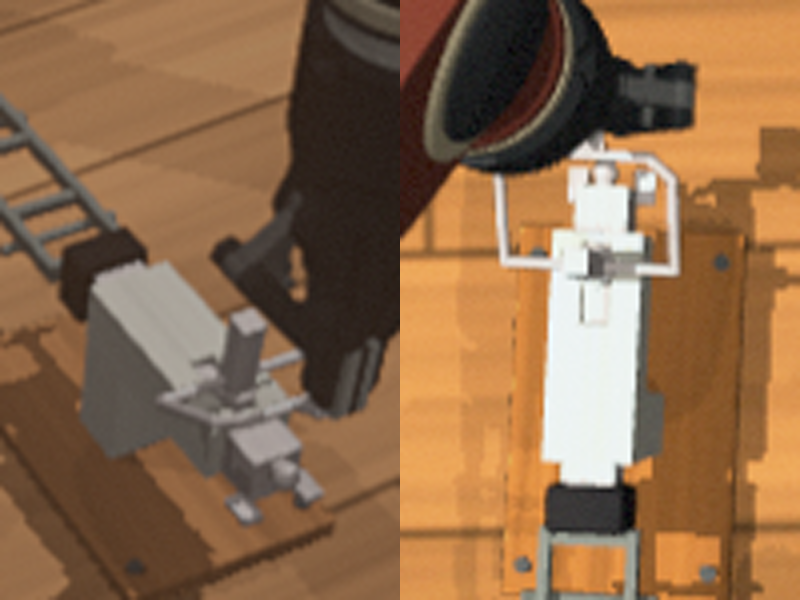

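Picture 11 shows the ring swung past the bar's free end, pointing to −x at about 30° above level, with the pin still home. I'll press down now.

Request:
carry_out([
  {"delta_pos": [0,-0.01,-0.09],"yaw": 0},
  {"delta_pos": [0.3,0,0],"yaw": 0},
  {"delta_pos": [0.3,0,0],"yaw": 0},
  {"delta_pos": [0.3,0,0],"yaw": 0},
  {"delta_pos": [0.3,0,0],"yaw": 0},
  {"delta_pos": [0.3,0,0],"yaw": 0},
  {"delta_pos": [0.3,0,0],"yaw": 0},
  {"delta_pos": [0.2,0,0],"yaw": 0},
  {"delta_pos": [0,0,0],"yaw": 0},
])

```text
clock: 19.38
tcp_pos: [0.6151, 0.0716, 0.0693]
orientation: [0.025, -0.706, 0.026, 0.708]
wrist_force: [-0.5, 0.3, 0.7]
grip_width: 0.0001
```

Request:
carry_out([
  {"delta_pos": [0.1,0,0],"yaw": 0},
  {"delta_pos": [0.1,0,0],"yaw": 0},
  {"delta_pos": [0,0,0],"yaw": 0},
])

```text
clock: 19.63
tcp_pos: [0.6162, 0.0714, 0.0658]
orientation: [-0.025, 0.707, -0.025, -0.707]
wrist_force: [1.2, -0.0, -0.3]
grip_width: 0.0002
```

```bash
python3 -c "
from h import *
togo([.5516+.065,.0759-.0046,.040],-94.1)"
```

```text
t 19.63 tcp [0.6162 0.0714 0.0658] tooly deg -94.12 tilt [ 0.     -0.0002] grip 0.0002 F [ 1.2 -0.  -0.3] T [0.04 0.05 0.01] q [-0.59  0.87  0.8   1.68 -0.75  0.93 -1.14]
units [ 1.031e+00  1.000e-03 -1.700e-02] yaw -0.004
```

Request:
carry_out([
  {"delta_pos": [0.08,0,0],"yaw": 0},
  {"delta_pos": [0.08,0,0],"yaw": 0},
  {"delta_pos": [0,0,0],"yaw": 0},
])

```text
clock: 19.88
tcp_pos: [0.6161, 0.0714, 0.062]
orientation: [-0.025, 0.707, -0.025, -0.707]
wrist_force: [-0.1, -1.0, 1.5]
grip_width: 0.0001
```

Request:
carry_out([
  {"delta_pos": [0.08,0,0],"yaw": 0},
  {"delta_pos": [0.08,0,0],"yaw": 0},
  {"delta_pos": [0,0,0],"yaw": 0},
])

```text
clock: 20.13
tcp_pos: [0.6161, 0.0714, 0.0576]
orientation: [0.025, -0.707, 0.025, 0.707]
wrist_force: [0.6, -0.3, 0.4]
grip_width: 0.0002
```

Request:
carry_out([
  {"delta_pos": [0.08,0,0],"yaw": 0},
  {"delta_pos": [0.08,0,0],"yaw": 0},
  {"delta_pos": [0,0,0],"yaw": 0},
])

```text
clock: 20.38
tcp_pos: [0.6159, 0.0715, 0.0533]
orientation: [0.025, -0.706, 0.025, 0.707]
wrist_force: [-0.3, 0.3, 0.4]
grip_width: 0.0001
```

Request:
carry_out([
  {"delta_pos": [0.08,0,0],"yaw": 0},
  {"delta_pos": [0.08,0,0],"yaw": 0},
  {"delta_pos": [0,0,0],"yaw": 0},
])

```text
clock: 20.63
tcp_pos: [0.6158, 0.0716, 0.0492]
orientation: [0.025, -0.706, 0.025, 0.707]
wrist_force: [-0.3, 0.0, 0.3]
grip_width: -0.0001
```

```bash
python3 -c "
from h import *
togo([.5516+.065,.0759-.0046,.040],-94.1)"
```

```text
t 20.63 tcp [0.6158 0.0716 0.0492] tooly deg -94.11 tilt [-0.001  -0.0001] grip -0.0001 F [-0.3  0.   0.3] T [ 0.01  0.01 -0.02] q [-0.58  0.89  0.78  1.69 -0.77  0.9  -1.12]
units [ 0.368  0.008 -0.034] yaw -0.002
```

Request:
carry_out([
  {"delta_pos": [0.06,0,0],"yaw": 0},
  {"delta_pos": [0.06,0,0],"yaw": 0},
])

```text
clock: 20.8
tcp_pos: [0.6162, 0.0714, 0.0468]
orientation: [0.025, -0.707, 0.025, 0.707]
wrist_force: [-0.9, -0.7, 0.5]
grip_width: -0.0001
```

Request:
carry_out([
  {"delta_pos": [0.06,0,0],"yaw": 0},
  {"delta_pos": [0.06,0,0],"yaw": 0},
])

```text
clock: 20.97
tcp_pos: [0.6161, 0.0715, 0.0438]
orientation: [0.025, -0.707, 0.025, 0.707]
wrist_force: [0.2, -0.5, 0.2]
grip_width: -0.0002
```

Request:
carry_out([
  {"delta_pos": [0.06,0,0],"yaw": 0},
  {"delta_pos": [0.04,0,0],"yaw": 0},
])

```text
clock: 21.13
tcp_pos: [0.616, 0.0714, 0.0412]
orientation: [0.025, -0.707, 0.025, 0.707]
wrist_force: [0.3, -1.1, 0.1]
grip_width: 0.0002
```

Request:
carry_out([
  {"delta_pos": [0.05,0,0],"yaw": 0},
  {"delta_pos": [0,0,0],"yaw": 0},
])

```text
clock: 21.3
tcp_pos: [0.6162, 0.0714, 0.04]
orientation: [0.025, -0.707, 0.025, 0.707]
wrist_force: [0.4, 0.5, 1.1]
grip_width: 0.0
```

Request:
carry_out([
  {"delta_pos": [0.05,0,0],"yaw": 0},
  {"delta_pos": [0,0,0],"yaw": 0},
])

```text
clock: 21.47
tcp_pos: [0.6166, 0.0713, 0.0394]
orientation: [-0.025, 0.707, -0.025, -0.706]
wrist_force: [-0.9, -0.8, 2.0]
grip_width: -0.0003
```

Request:
carry_out([
  {"delta_pos": [0.05,0,0],"yaw": 0},
  {"delta_pos": [0,0,0],"yaw": 0},
])

```text
clock: 21.63
tcp_pos: [0.6172, 0.0712, 0.0387]
orientation: [-0.025, 0.707, -0.025, -0.706]
wrist_force: [0.6, 0.2, 4.9]
grip_width: -0.0003
```

Request:
carry_out([
  {"delta_pos": [0.05,0,0],"yaw": 0},
  {"delta_pos": [0,0,0],"yaw": 0},
])

```text
clock: 21.8
tcp_pos: [0.6178, 0.0712, 0.038]
orientation: [-0.025, 0.708, -0.025, -0.705]
wrist_force: [0.5, -0.5, 7.2]
grip_width: 0.0002
```

Request:
carry_out([
  {"delta_pos": [0.05,0,0],"yaw": 0},
  {"delta_pos": [0,0,0],"yaw": 0},
])

```text
clock: 21.97
tcp_pos: [0.6185, 0.0711, 0.0374]
orientation: [-0.025, 0.708, -0.025, -0.705]
wrist_force: [1.2, 0.3, 8.3]
grip_width: -0.0003
```

Request:
carry_out([
  {"delta_pos": [0.04,0,0],"yaw": 0},
  {"delta_pos": [0,0,0],"yaw": 0},
])

```text
clock: 22.13
tcp_pos: [0.6191, 0.0709, 0.0368]
orientation: [-0.025, 0.709, -0.025, -0.704]
wrist_force: [0.0, -0.4, 9.3]
grip_width: 0.0
```

The finger is sliding along a fixed slope of about 40°, so the ring appears to be at its stop. I'll lift away and check.

Request:
carry_out([
  {"delta_pos": [-0.3,0,0],"yaw": 0},
  {"delta_pos": [-0.6,0,-0.2],"yaw": 0},
  {"delta_pos": [-0.9,0,0],"yaw": 0},
  {"delta_pos": [-0.9,0,0],"yaw": 0},
  {"delta_pos": [-0.9,0,0],"yaw": 0},
  {"delta_pos": [-0.9,0,0],"yaw": 0},
  {"delta_pos": [-0.9,0,0],"yaw": 0},
  {"delta_pos": [0,1,0],"yaw": 0},
  {"delta_pos": [0,1,0],"yaw": 0},
  {"delta_pos": [0,1,0],"yaw": 0},
  {"delta_pos": [0,1,0],"yaw": 0},
  {"delta_pos": [0,1,0],"yaw": 0},
])

```text
clock: 23.13
tcp_pos: [0.6112, -0.0544, 0.1688]
orientation: [0.025, -0.706, 0.025, 0.707]
wrist_force: [0.5, 0.5, 0.5]
grip_width: 0.0
```

Request:
carry_out([
  {"delta_pos": [0,1,0],"yaw": 0},
  {"delta_pos": [0,1,0],"yaw": 0},
  {"delta_pos": [0,1,0],"yaw": 0},
  {"delta_pos": [0,0,0],"yaw": 0},
  {"delta_pos": [0,0,0],"yaw": 0},
  {"delta_pos": [0,0,0],"yaw": 0},
])

```text
clock: 23.63
tcp_pos: [0.6065, -0.1274, 0.1687]
orientation: [0.026, -0.706, 0.025, 0.707]
wrist_force: [-0.1, -0.2, 0.2]
grip_width: -0.0001
```

```bash
python3 -c "
from h import *
h=np.array([.5516,.0757,.105]);d=np.array([.9973,-.0734,0])
f=lambda u,v:((u-335+.5)*8-.5,(v-150+.5)*8-.5)
for a in(3.45,3.6,3.72,3.82):print(a,'tab end',f(*proj('scene',h-d*.074*np.cos(a)+[0,0,.074*np.sin(a)])), 'crossbar mid',f(*proj('scene',h-d*.054*np.cos(a)+[0,0,.054*np.sin(a)])))
a=snap('scene','s6.png');snap('top','t6.png')
cv2.imwrite('pics/c8.png',cv2.resize(a[150:220,335:405],None,fx=8,fy=8,interpolation=cv2.INTER_CUBIC)[:,:,::-1])"
```

```text
3.45 tab end (np.float64(437.37722131238115), np.float64(487.01993226216405)) crossbar mid (np.float64(390.29381406541233), np.float64(406.2354953967347))
3.6 tab end (np.float64(418.36646821441536), np.float64(507.12118311789936)) crossbar mid (np.float64(376.91049835500417), np.float64(421.54203891679686))
3.72 tab end (np.float64(401.00222634162674), np.float64(517.7678004401514)) crossbar mid (np.float64(364.57240989841193), np.float64(429.913498020745))
3.82 tab end (np.float64(385.3127315124475), np.float64(522.9319041248893)) crossbar mid (np.float64(353.34826230071667), np.float64(434.2166484797822))
```

View pics/c8.png

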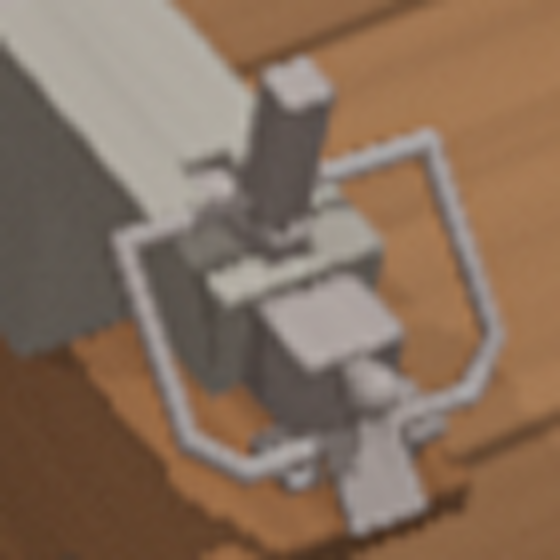

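Picture 12 shows the ring closed. The tab end is at about (388,522) against (385,523) predicted for 3.82, and the crossbar lies under the ball on the lips, with the pin upright. I'm handing in.

```bash
python3 -c "
from h import *
togo([0.6,0,.2]);ctrl.job_done()"
```

```text
t 23.73 tcp [ 0.607  -0.1263  0.1687] tooly deg -93.97 tilt [-0.0009  0.0015] grip -0.0003 F [ 0.5  0.1 -0.9] T [ 0.01  0.06 -0.02] q [-0.3   0.74  0.86  1.58 -0.61  1.1  -0.92]
units [-1.245 -5.024  0.629] yaw None
the job is handed in; nothing more can be done
```

The linchpin is in the holder with its shoulder home on the channel, and its ring is snapped under the spring catch. I handed the job in at 23.7 s, with the gripper clear of everything.

- **Pin:** I took it from the rack and found the bar's hole from the camera estimate on the first try, about 6.5 mm from the slot's centre. It went down past the spring ball with about 4 N. It stopped at the predicted height (measured 0.0893 m, expected 0.0895 m) under about 8 N.
- **Ring:** I swung it past the bar's free end with closed fingers and pressed the tab down. The highest reading was about 9 N, with the finger sliding along the closed tab's slope. In the last picture the tab end is within about 3 px (enlarged crop) of where 3.82 (closed) predicts.

**What disagreed or was not checked:**
- The fingertips really stand about 25 mm above the reported TCP, so my first grasp closed just above the pin without moving it. I corrected for this from the images.
- The gripper read 10.6 mm on the 12 mm grip.
- I did not see the catch's snap force as a peak, because force is only read at the end of each move. The snap is judged from the stop on the lips and the last picture.
- I did not compare the other items with the first picture. No move went near them, apart from lifting the pin out of the rack.

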